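# Let the carton tilt stand down level

### The arm

A 6-joint arm with a two-finger parallel gripper is mounted at the origin on the work surface. World frame = base frame: x ahead of the robot, y to its left, z up, the work surface at z = 0. Lengths are in m, angles in rad, forces in N, time in s.
With the tool pointing down it reaches from about 0.275 to 0.725 m from the base axis. Payload 5.6 kg.
Tool frame: the origin (TCP) lies at the very end of the fingers, on their centre line; the grasp point (between the pads) lies 19 mm behind it (ctrl.grip_point_offset is the distance from the TCP to the grasp point, in m); y points along the fingers, x is the direction in which the jaws open and shut, and the axes are right-handed (so a half turn about y gives the same grasp; the last joint's range is limited). The gripper opens to 85 mm and grips with 20 to 120 N. Pads are 22 mm wide; open, the fingers measure 114 mm over their backs; the gripper's body (76 mm by 85 mm) begins 54 mm behind the grasp point. The pads swing forward as they close: fully open they stand 13 mm farther back than shut.
Start: joints at [-0.915, 0.255, 0.108, 0, -1.424, -0.285], TCP at [0.199, -0.513, 0.231] pointing down, gripper open.
Joint ranges: [-2.95, 2.95], [-1.21, 1.97], [-1.09, 1.5], [-2.87, 1.71], [-2.94, -0.07], [-3.05, 3.05]. Speed limits (rad/s): [2.57, 2.57, 3.14, 3.14, 3.14, 3.14].

### API

Orientations are given as a rotation vector (axis times angle).
In Python, from cell import ctrl gives the robot as it stands.
- The arm moves only by the shell command python3 -m jog 'ROWS' [FORCE]. ROWS is JSON, one flat list of numbers, 7 for each row, row after row: the shift along the tool's x, y, z in mm, then the turn, a rotation vector about the tool's x, y, z in rad, then the finger opening in mm, from 0 to 85.4. In form: [tx, ty, tz, rx, ry, rz, grip, tx, ty, tz, rx, ry, rz, grip, ...]. A call has 1 to 10 rows; each row shifts and turns the commanded pose from where the row before left it, along the tool's axes as they then stand; what a row does not reach is not made up. A row lasts 1/8 s, in which the tool goes at most 62.5 mm and 10.7 degrees, less where a joint would pass 70% of its speed; a pose out of reach is approached as far as the arm can. A call with a gripper value outside its range is refused whole. The fingers move at their own pace and stop on an object; FORCE is the grip in N (left out, the last holds). Time passes only in rows, so rows that do not move let the fingers close. It gives the time, the measured TCP pose, the force and the opening at its end, in the units of the state.
- ctrl.observe(): the state, without advancing time (a new reading comes with each control period).
- ctrl.get_image(name): name is "side" or "top"; returns the picture (480x640x3 uint8, red, green, blue); there is no depth.
- ctrl.camera_info(name): a dict with "mtx" (3x3 intrinsics, pixels), "R" (3x3) and "t" (3): a world point X has camera coordinates R X + t. Camera axes: x right, y down, z forward; pixel columns grow to the right and rows downward; lengths in m; the calibration is good to about 2 mm. A picture is of the moment at which its call begins. camera_info takes no time and is no camera call.
- ctrl.job_done(): hands the job in, once; it reports no verdict.
Trained networks look in the newest picture that a camera, given by its name, has taken for a name from the list of things; names that differ only in an ending like _2 or _b are one class to them, and where a whole thing is asked for, a point or a joint stands for the part that bears it (a point fixed in the world has none). Each returns a list of dicts, best first, with "score" (0 to 1); they miss things now and then, are a little off and sometimes report something else, mostly with a low value. They report only what shows in the picture. A call takes as long as a camera call.
- ctrl.recognise(camera, target): "xy" ([column, row] in pixels, amid what is visible of it).
The state is a dict: "clock": time; "q": joint angles; "dq": joint speeds; "tau": joint torques, N m; "tcp_pos": TCP position; "orientation": TCP orientation; "ft_force": force on the tool from outside, world axes, zero at the start; "torque": the same for the moment, N m; "finger_gap": finger opening in m.
Only numpy, scipy, OpenCV 4.12 (cv2) and the standard library are available. Lean on these libraries where they do the work, as an engineer would, in place of code of your own. Each camera call takes 0.05 s, during which the arm holds its last target.

### The job

The carton on the tilt stand is packed and has to come down level for taping. Press the thumb tab of the ratchet pawl down so that the pawl swings clear of the teeth and stays there, then push the side arm down by its grip, past the teeth, until the stand lies fully down on its stops with the pawl still free. Only press and push, without forcing: do not raise the arm, do not press on the carton, and leave the knife, the tape roll and the loose orange box where they lie.

Things in the scene. Friction and masses are not known exactly. Their poses are not given: they have to be found in the camera images.
- stand: Steel frame of the carton tilt stand, bolted to the bench, 310 x 315 mm, rails 30 mm high. Origin: on the bench, under the middle of the hinge axis. x: level, from the hinge away from the robot; y: along the hinge, to the left. An upright toothed quadrant (radius 220 mm about the hinge, four teeth, 185 mm high) stands on its right rail (y = -147 mm); side arm, tab and grip are right of it.
- stand_hinge (a point): Middle of the hinge axis, 50 mm above the bench. The axis is the stand's y axis. Deck, side arm, pawl and carton all turn about it.
- deck (a joint): Tilt of deck and side arm, rad: 0 = level, down on the stops; larger = far end and grip raised; starts at 0.44 to 0.54. With the pawl in, the arm goes down to about 0.435 at most and locks on a tooth (teeth every 0.18 rad). With the pawl free a stiff, damped friction hinge holds it wherever it is left: about 4 to 10 N down on the grip moves it; 0.05 to 0.1 m/s is a good pace.
- pawl (a joint): Ratchet pawl on the side arm, rad: 0 = fully in the teeth (the start), above about 0.15 = clear of them, 0.30 = fully pressed, at its stop. It turns stiffly on a spring washer and stays where it is left. Its pin lies 234 mm from the hinge along the arm and 46 mm above the arm's centre line.
- pawl_tab (a point): Centre of the top face of the pawl's thumb tab: a ribbed steel plate 36 mm (along the arm) x 46 mm (along the hinge) x 5 mm, at y = -180 mm of the stand. It is level when joint deck is 0.48. It is 46 mm from the pawl's pin, on the hinge side: pressing it straight down frees the pawl, with about 5 to 7 N; full travel 14 mm. Pressed harder at its stop it pushes the arm down.
- lever_grip (a point): On top of the middle of the black plastic grip at the end of the side arm: a round bar 30 mm thick, 90 mm long, parallel to the hinge, its axis 262 mm from the hinge; this point is 15 mm off the grip's axis, square to the deck, at y = -217 mm of the stand. Arm level: it is 65 mm above the bench. Nothing stands over or beside the grip.
- carton: Open cardboard carton 225 x 180 x 100 mm high with three orange boxes, sitting in the deck between its lips and moving with it, to the left of the quadrant. Origin: centre of its underside; x away from the hinge along the deck, z square to the deck. Its right wall is about 80 mm left of the tab.
- knife: Red and black box cutter lying loose on the bench, 165 x 20 mm, 16 mm high, right of the stand's hinge end. Origin: on its underside near the middle, x along it. Leave it.
- tape_roll: Loose brown roll of packing tape lying flat to the right of the grip's end, 104 mm across, 48 mm high. Origin: centre of its underside. Leave it.
- slim_box: Loose orange box 212 x 88 x 52 mm lying on the bench well to the right of the stand. Origin: centre of its underside, x along it. Leave it.

How it is judged:
By the outcome, as a careful person would: the job done as asked, in the order asked, and still so for the second after the job is handed in, with the robot touching nothing.
It also fails if it takes over 45 s, if anything falls off the work surface, if the arm or the gripper's body presses on something with over 40 N, if the wrist force passes 120 N, or if a joint passes its speed limit or range.

## Working session

There is one attempt and no reset: what is moved stays moved. The work goes in short steps, Python scripts to look and compute and a shell command to move; the robot and the scene stay as the last step left them, time stands still between calls to the robot, and variables do not carry over. Pictures are saved under pics/ and viewed, and the job is handed in when it is done.

```bash
mkdir -p pics; ls; python3 - <<'E'
from cell import ctrl
import cv2
for n in("side","top"):
    im=ctrl.get_image(n); cv2.imwrite(f"pics/{n}0.png",im[:,:,::-1])
    c=ctrl.camera_info(n); print(n,c)
    for t in("pawl_tab","lever_grip","stand_hinge","stand","carton","knife","tape_roll","slim_box"):
        print(t,[(r['xy'],round(r['score'],2)) for r in ctrl.recognise(n,t)][:3])
print(ctrl.observe())
E
```

```text
pics
side {'mtx': array([[490.94683641,   0.        , 321.68464328],
       [  0.        , 490.94683641, 244.11916981],
       [  0.        ,   0.        ,   1.        ]]), 'R': array([[ 0.0573862 , -0.99834888, -0.00251819],
       [-0.78319724, -0.04345455, -0.620253  ],
       [ 0.61911946,  0.0375662 , -0.78439778]]), 't': array([-0.10307261,  0.45966429,  0.94587881])}
pawl_tab []
lever_grip [([172.4, 244.8], 0.63)]
stand_hinge [([172.2, 254.2], 0.69)]
stand [([169.9, 252.1], 0.86)]
carton [([171.5, 239.5], 0.58), ([174.7, 254.4], 0.25)]
knife [([170.8, 255.5], 0.5), ([328.1, 322.3], 0.41)]
tape_roll []
slim_box [([438.6, 302.8], 0.74)]
top {'mtx': array([[467.50235372,   0.        , 323.89074292],
       [  0.        , 467.50235372, 238.33066918],
       [  0.        ,   0.        ,   1.        ]]), 'R': array([[-0.01858668, -0.9996737 ,  0.01752197],
       [-0.99316266,  0.01643986, -0.11557532],
       [ 0.11524954, -0.01955033, -0.99314416]]), 't': array([-0.0999788 ,  0.517457  ,  1.04218322])}
pawl_tab [([267.9, 234.0], 0.86)]
lever_grip [([186.6, 252.1], 0.84)]
stand_hinge [([193.5, 251.7], 0.75)]
stand [([188.4, 253.4], 0.66)]
carton [([185.3, 251.1], 0.66)]
knife [([265.8, 232.6], 0.65), ([326.2, 285.9], 0.64)]
tape_roll [([360.9, 200.9], 0.6)]
slim_box [([432.6, 279.4], 0.6)]
{'clock': 0.9, 'q': array([-9.15422247e-01,  2.55061636e-01,  1.08225921e-01, -1.79879025e-05,
       -1.42388021e+00, -2.84604221e-01]), 'dq': array([ 0.00222544, -0.00137002,  0.00051416, -0.00164384,  0.00088842,
       -0.00087414]), 'tau': array([ 3.05985332e-04, -3.86394739e+01,  2.38065737e+01,  5.36798671e+00,
       -6.11248979e-04, -2.20590880e-05]), 'tcp_pos': array([ 0.19931993, -0.51261855,  0.23131093]), 'orientation': array([-1.0104874 , -1.47686486,  1.47687922]), 'ft_force': array([-0.17745189,  0.31502842,  0.2228774 ]), 'torque': array([ 0.05447408, -0.03525412, -0.01900082]), 'finger_gap': 0.08523770585404974}
```

View pics/side0.png

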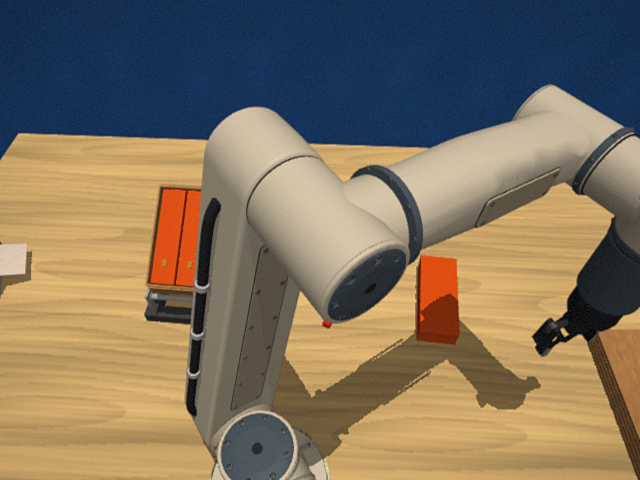

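View pics/top0.png

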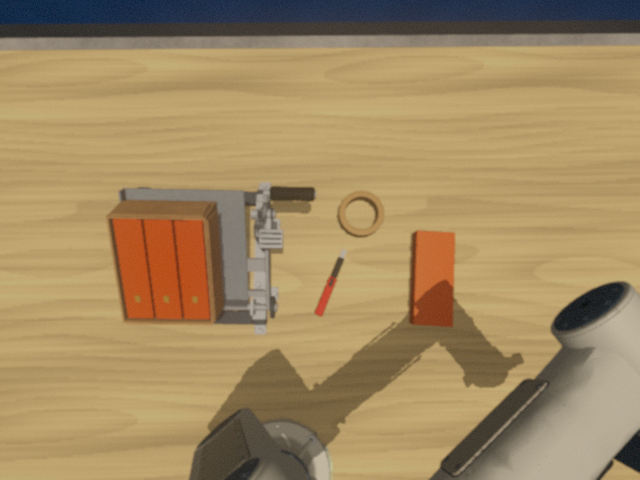

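```bash
python3 - <<'E'
import cv2
a=cv2.imread("pics/top0.png")[150:350,100:420]; cv2.imwrite("pics/top0c.png",cv2.resize(a,(800,500),interpolation=3))
a=cv2.imread("pics/side0.png")[150:390,60:380]; cv2.imwrite("pics/side0c.png",cv2.resize(a,(800,600),interpolation=3))
E
```

```text
(no output)
```

View pics/top0c.png

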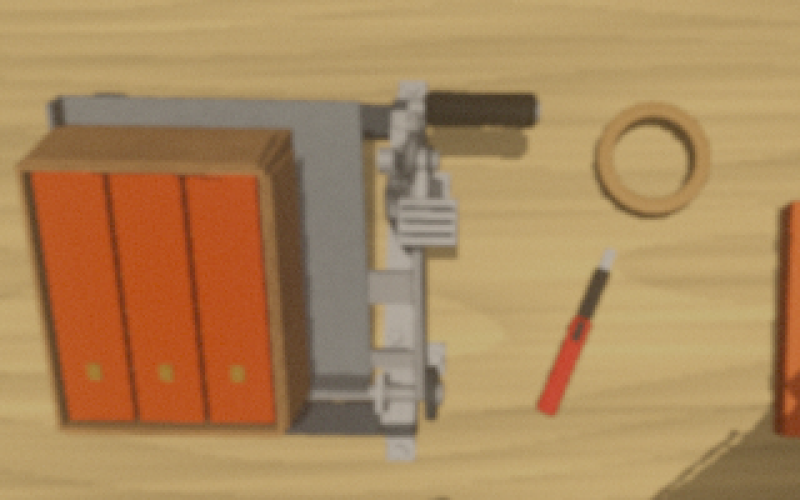

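View pics/side0c.png

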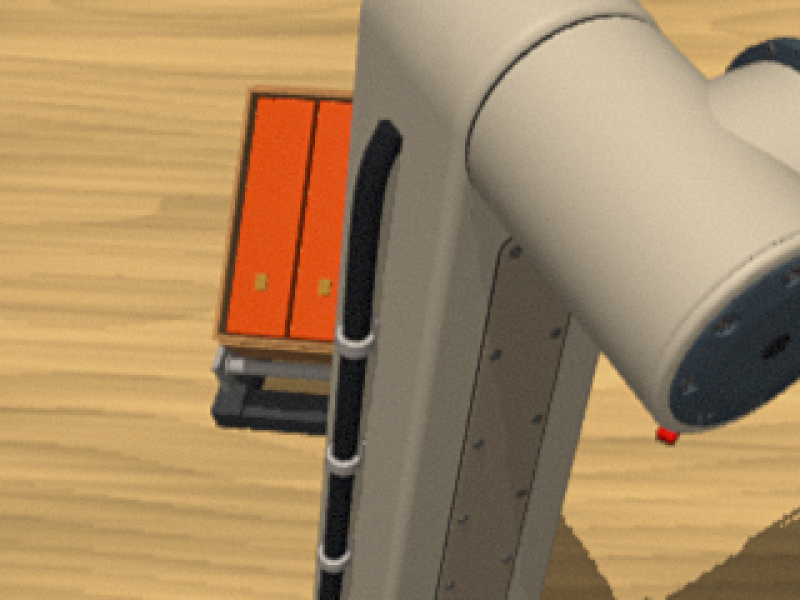

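```bash
cat > h.py <<'E'
import numpy as np
from cell import ctrl
from scipy.spatial.transform import Rotation as R
def proj(n,X):
    c=ctrl.camera_info(n);p=c['R']@np.asarray(X)+c['t'];p=c['mtx']@p;return p[:2]/p[2]
def onz(n,uv,z):
    c=ctrl.camera_info(n);d=c['R'].T@np.linalg.inv(c['mtx'])@[*uv,1];o=-c['R'].T@c['t'];return o+d*(z-o[2])/d[2]
def local(th,p=0,h=0):
    c,s=np.cos(th),np.sin(th)
    pin=np.array([.234*c-.046*s,.05+.234*s+.046*c])
    a=th-.48+p
    tab=pin+np.array([-.046*np.cos(a)-h*np.sin(a),-.046*np.sin(a)+h*np.cos(a)])
    g=np.array([.262*c,.05+.262*s]); gt=g+.015*np.array([-s,c])
    return dict(tab=[tab[0],-.18,tab[1]],g=[g[0],-.217,g[1]],gl=[g[0],-.172,g[1]],gr=[g[0],-.262,g[1]],gt=[gt[0],-.217,gt[1]])
def world(P,L):
    x,y,w=P; return np.array([x+L[0]*np.cos(w)-L[1]*np.sin(w),y+L[0]*np.sin(w)+L[1]*np.cos(w),L[2]])
E
python3 - <<'E'
from h import *
from scipy.optimize import least_squares
obs=dict(tab=(271.2,238.8),gt=(292.8,193.2),gr=(315.2,193.4))
def f(v):
    L=local(v[3]);r=[]
    for k,u in obs.items():
        r+=list(proj('top',world(v[:3],L[k]))-u)
    fc=proj('top',world(v[:3],[v[4],-.1575,.03]))-(266,323.6)
    r+=list(fc); r.append((v[3]-.48)/.03*1.5); r.append(v[2]/.1); return r
s=least_squares(f,[.35,.2,0,.48,-.02]);print(s.x,s.fun)
L=local(s.x[3])
for k in L: print(k,world(s.x[:3],L[k]))
for z in(.17,.2): print(z,onz('top',obs['tab'],z))
o=ctrl.observe();print(R.from_rotvec(o['orientation']).as_matrix())
E
```

```text
[ 0.36930384  0.17991812 -0.03664473  0.49732976 -0.03837299] [ 0.361348   -1.92216657 -0.52091179  1.92634425 -0.06135642  0.06447557
  0.23508488  0.00749657  0.86648821 -0.36644732]
tab [ 0.50033117 -0.00500642  0.20126725]
g [ 0.59146035 -0.04537217  0.17499509]
gl [ 5.93108994e-01 -4.02382421e-04  1.74995086e-01]
gr [ 0.58981171 -0.09034196  0.17499509]
gt [ 0.58430895 -0.04510999  0.18817798]
0.17 [ 0.50027261 -0.00136523  0.17      ]
0.2 [ 0.49676548 -0.0041727   0.2       ]
[[-3.62330630e-01  6.31073094e-05 -9.32049629e-01]
 [ 9.32049628e-01 -5.28973728e-05 -3.62330633e-01]
 [-7.21686881e-05 -9.99999997e-01 -3.96528059e-05]]
```

```bash
python3 -m jog '[0,-20,0,0,0.185,0,0, 0,-20,0,0,0.185,0,0, 50,0,-30,0,0,0,0, 50,0,-30,0,0,0,0, 50,0,-30,0,0,0,0, 50,0,-30,0,0,0,0, 50,0,-30,0,0,0,0, 50,0,-30,0,0,0,0, 50,0,-30,0,0,0,0, 50,0,-30,0,0,0,0]'
```

```text
clock: 2.15
tcp_pos: [0.4397, -0.1106, 0.2717]
orientation: [-1.209, -1.211, 1.21]
ft_force: [0.6, -0.4, 0.8]
finger_gap: 0.0002
```

```bash
python3 -m jog '[50,0,-28,0,0,0,0, 50,10,-28,0,0,0,0, 2,10,0,0,0,0,0,0,10,0,0,0,0,0]'
cat > pic.py <<'E'
import sys,cv2
from h import *
for n in("side","top"):
    im=ctrl.get_image(n)[:,:,::-1]
    x,y=((120,140) if n=="side" else (180,140))
    cv2.imwrite(f"pics/{n}{sys.argv[1]}.png",cv2.resize(im[y:y+200,x:x+260],(780,600),interpolation=3))
o=ctrl.observe();print(o['tcp_pos'],o['orientation'],o['ft_force'])
for n in("side","top"): print(n,proj(n,o['tcp_pos']))
E
python3 pic.py 1
```

```text
clock: 2.65
tcp_pos: [0.4948, -0.0103, 0.2407]
orientation: [-1.208, -1.21, 1.211]
ft_force: [-0.5, 0.1, 0.3]
finger_gap: 0.0001
[ 0.49394124 -0.01119135  0.24030778] [-1.20809412 -1.20752718  1.21022874] [ 0.05621686 -0.9980659   0.33862295]
side [292.04616521 209.12439715]
top [272.96105488 237.75238026]
```

View pics/side1.png

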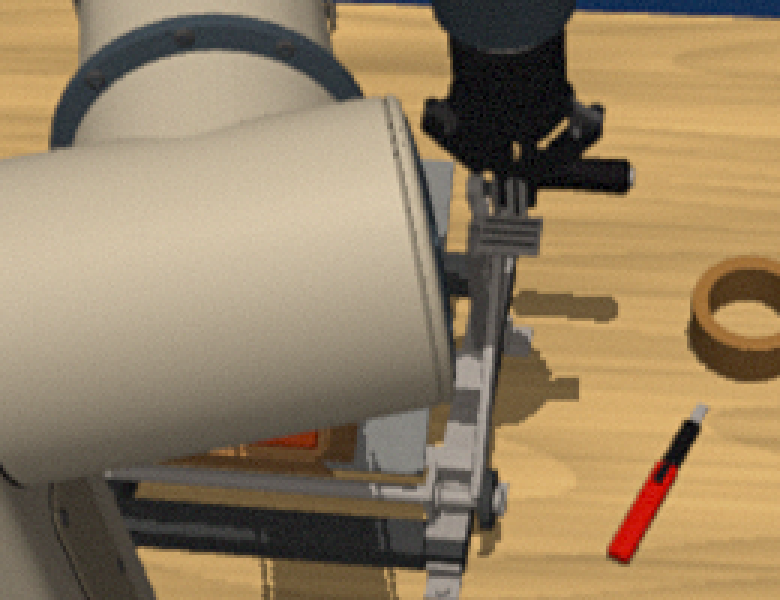

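View pics/top1.png

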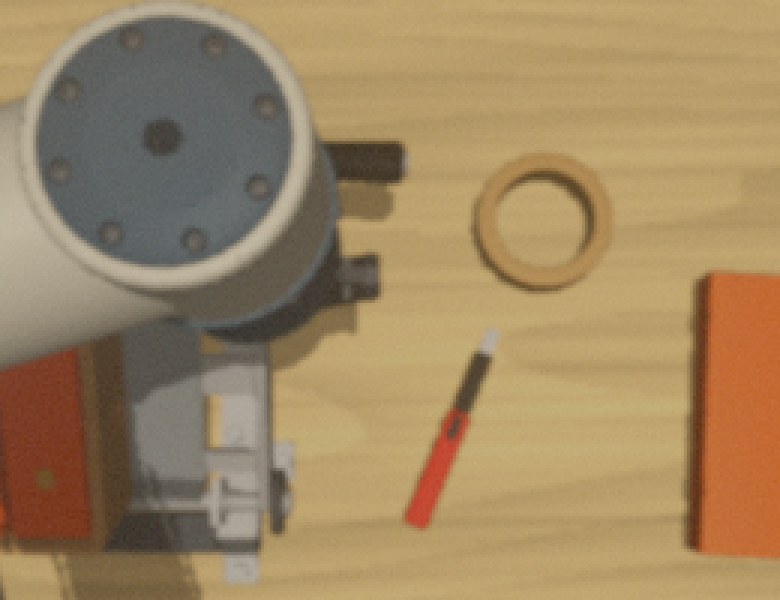

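```bash
cat >> h.py <<'E'
def tri(a,b):
    import cv2
    P=[]
    for n in("side","top"):
        c=ctrl.camera_info(n);P.append(c['mtx']@np.c_[c['R'],c['t']])
    X=cv2.triangulatePoints(P[0],P[1],np.array(a,float).reshape(2,1),np.array(b,float).reshape(2,1));X=(X[:3]/X[3])[:,0]
    return X,proj("side",X)-a,proj("top",X)-b
E
python3 - <<'E'
from h import *
print(tri((290,218.3),(271.2,238.8)));print(tri((330.7,198.7),(315.2,193.5)))
E
```

```text
(array([ 0.49586332, -0.00485296,  0.20769985]), array([0.01657273, 0.00083378]), array([-0.02113043,  0.00139215]))
(array([ 0.58918234, -0.09090138,  0.17768684]), array([-0.1696262 ,  0.00017214]), array([ 0.22197438, -0.0143859 ]))
```

```bash
python3 -m jog '[0,12,0,0,0,0,0, 0,10,0,0,0,0,0, 0,3,0,0,0,0,0, 0,3,0,0,0,0,0, 0,3,0,0,0,0,0]'; python3 -m jog '[0,2,0,0,0,0,0, 0,2,0,0,0,0,0]'
```

```text
clock: 3.38
tcp_pos: [0.4951, -0.0104, 0.2104]
orientation: [-1.209, -1.21, 1.209]
ft_force: [0.3, -0.2, 0.2]
finger_gap: 0.0004
clock: 3.62
tcp_pos: [0.495, -0.0104, 0.2069]
orientation: [-1.209, -1.21, 1.21]
ft_force: [-2.2, 1.2, 4.8]
finger_gap: -0.0003
```

```bash
for i in 1 2; do python3 -m jog '[0,2,0,0,0,0,0, 0,2,0,0,0,0,0]'|egrep 'pos|force'; done; python3 -m jog '[0,2,0,0,0,0,0]'|egrep 'pos|force';python3 -m jog '[0,1,0,0,0,0,0]'|egrep 'pos|force'
```

```text
tcp_pos: [0.4948, -0.0104, 0.2029]
ft_force: [-2.9, 0.4, 4.4]
tcp_pos: [0.495, -0.0103, 0.1988]
ft_force: [-2.6, 0.9, 4.6]
tcp_pos: [0.4952, -0.0104, 0.1966]
ft_force: [-1.4, 0.3, 4.6]
tcp_pos: [0.4953, -0.0103, 0.1954]
ft_force: [-1.8, 0.6, 4.4]
```

```bash
for i in 1 2; do python3 -m jog '[0,1,0,0,0,0,0]'|egrep 'pos|force'; done
```

```text
tcp_pos: [0.4954, -0.0104, 0.1946]
ft_force: [-1.5, 1.1, 7.5]
tcp_pos: [0.4958, -0.0104, 0.1941]
ft_force: [-0.9, 0.9, 8.5]
```

```bash
python3 -m jog '[0,-6,0,0,0,0,0, 0,-20,0,0,0,0,0, 0,-30,0,0,0,0,0, -25,0,-45,0,0,0,0, -27,0,-45,0,0,0,0,0,0,0,0,0,0,0]'; python3 pic.py 2
```

```text
clock: 5.38
tcp_pos: [0.5863, -0.0637, 0.2459]
orientation: [-1.206, -1.204, 1.211]
ft_force: [-1.0, 0.9, -0.1]
finger_gap: 0.0001
[ 0.58480116 -0.06251182  0.24788766] [-1.20731484 -1.20714958  1.21029591] [-0.02135133  1.20742892  0.53336781]
side [318.26981256 178.11449305]
top [300.0924445  188.03257405]
```

View pics/side2.png

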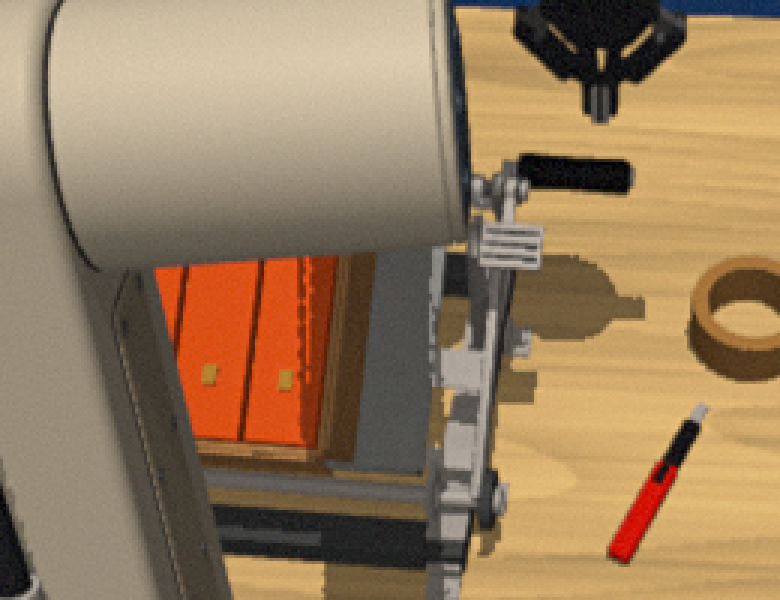

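View pics/top2.png

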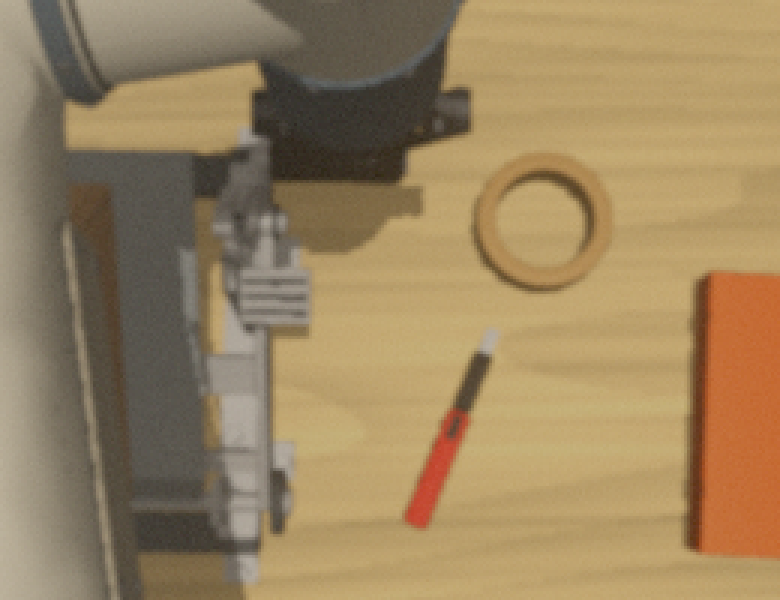

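```bash
python3 -m jog '[0,20,-5,0,0,0,0, 0,20,0,0,0,0,0, 0,7,0,0,0,0,0, 0,4,0,0,0,0,0]'; python3 -m jog '[0,3,0,0,0,0,0, 0,3,0,0,0,0,0]'
```

```text
clock: 5.98
tcp_pos: [0.5897, -0.062, 0.1989]
orientation: [-1.209, -1.211, 1.21]
ft_force: [-0.2, -0.4, 0.2]
finger_gap: -0.0001
clock: 6.22
tcp_pos: [0.5902, -0.0622, 0.1928]
orientation: [-1.21, -1.211, 1.209]
ft_force: [-0.7, 0.2, -0.5]
finger_gap: 0.0002
```

```bash
python3 -m jog '[0,3,0,0,0,0,0, 0,4,-2,0,0,0,0]'|egrep 'pos|force';python3 -m jog '[0,6,-3,0,0,0,0, 0,7,-4,0,0,0,0]'|egrep 'pos|force'
```

```text
tcp_pos: [0.5924, -0.0625, 0.1864]
ft_force: [-0.8, -0.1, 5.2]
tcp_pos: [0.5995, -0.0627, 0.1735]
ft_force: [-1.9, 0.1, 5.5]
```

```bash
python3 -m jog '[0,8,-3.5,0,0,0,0, 0,8,-3.3,0,0,0,0, 0,8,-3,0,0,0,0]'|egrep 'pos|force';python3 -m jog '[0,8,-2.7,0,0,0,0, 0,8,-2.4,0,0,0,0, 0,8,-2.2,0,0,0,0]'|egrep 'pos|force'; python3 pic.py 3
```

```text
tcp_pos: [0.6103, -0.063, 0.1498]
ft_force: [1.2, -2.1, 6.3]
tcp_pos: [0.6185, -0.0632, 0.1263]
ft_force: [2.1, -2.9, 4.5]
[ 0.61731412 -0.06266311  0.1247719 ] [-1.21115032 -1.21139716  1.20917116] [ 0.31003817 -0.03318606  2.28001976]
side [319.52474477 204.74187846]
top [301.88804034 185.90635948]
```

View pics/side3.png

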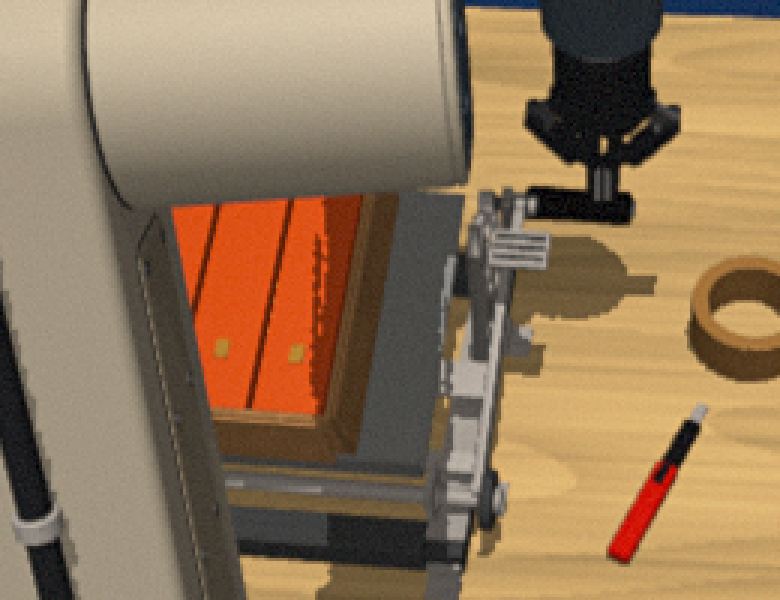

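```bash
python3 -m jog '[0,8,-1.8,0,0,0,0, 0,8,-1.5,0,0,0,0, 0,8,-1.3,0,0,0,0]'|egrep 'pos|force';python3 -m jog '[0,8,-1,0,0,0,0, 0,8,-0.8,0,0,0,0, 0,7,-0.5,0,0,0,0]'|egrep 'pos|force'; python3 -m jog '[0,5,0,0,0,0,0]'|egrep 'pos|force'
```

```text
tcp_pos: [0.6227, -0.0628, 0.102]
ft_force: [3.8, -1.6, 5.1]
tcp_pos: [0.6238, -0.0622, 0.0776]
ft_force: [2.9, -1.1, 4.7]
tcp_pos: [0.623, -0.0621, 0.0719]
ft_force: [2.3, -0.0, 4.5]
```

```bash
for i in 1 2 3; do python3 -m jog '[0,2,0,0,0,0,0]'|egrep 'pos|force'; done
```

```text
tcp_pos: [0.6225, -0.0621, 0.0696]
ft_force: [1.8, -0.3, 3.5]
tcp_pos: [0.6226, -0.0621, 0.068]
ft_force: [1.7, 0.9, 2.2]
tcp_pos: [0.6227, -0.0621, 0.0661]
ft_force: [2.0, 1.6, 4.3]
```

```bash
for i in 1 2 3; do python3 -m jog '[0,1.5,0,0,0,0,0]'|egrep 'pos|force'; done
```

```text
tcp_pos: [0.6228, -0.0621, 0.0646]
ft_force: [0.9, 0.9, 3.8]
tcp_pos: [0.6229, -0.0622, 0.0643]
ft_force: [-2.2, 2.6, 13.2]
tcp_pos: [0.623, -0.0622, 0.0642]
ft_force: [-6.7, 3.7, 21.6]
```

```bash
python3 -m jog '[0,-4,0,0,0,0,0, 0,-15,0,0,0,0,0, 0,-40,0,0,0,0,0, 0,-50,0,0,0,0,0, 0,-50,0,0,0,0,0, -50,-20,0,0,0,0,0, -50,0,0,0,0,0,0,-50,0,0,0,0,0,0,-50,0,0,0,0,0,0,-50,0,0,0,0,0,0]'; python3 -m jog '[-50,0,0,0,0,0,0,-50,0,0,0,0,0,0,0,0,0,0,0,0,0]'; python3 pic.py 4
python3 - <<'E'
from h import *
P=[.3693,.1799,-.0366]
for th,p in((0,0),(0,.3),(.03,.3)):
  L=local(th,p,.006); print(th,p,[(k,proj(n,world(P,L[k])).round(1)) for k in("tab","gr") for n in("side","top")])
E
```

```text
clock: 10.45
tcp_pos: [0.6224, -0.3137, 0.2408]
orientation: [-1.207, -1.209, 1.21]
ft_force: [1.4, 0.1, 0.0]
finger_gap: -0.0
clock: 10.82
tcp_pos: [0.6215, -0.4158, 0.2382]
orientation: [-1.207, -1.204, 1.207]
ft_force: [-0.1, -0.5, 0.0]
finger_gap: -0.0002
[ 0.62270518 -0.41264867  0.23992623] [-1.20738344 -1.20815843  1.20894563] [-0.51770787  0.04843109 -0.43421893]
side [471.45570968 174.93341049]
top [485.32523739 166.64813067]
0 0 [('tab', array([295.3, 222.1])), ('tab', array([275.9, 213.9])), ('gr', array([330.8, 223.5])), ('gr', array([315.5, 191.4]))]
0 0.3 [('tab', array([295.2, 227.4])), ('tab', array([276.3, 217.7])), ('gr', array([330.8, 223.5])), ('gr', array([315.5, 191.4]))]
0.03 0.3 [('tab', array([295. , 226.5])), ('tab', array([276.1, 218.1])), ('gr', array([330.8, 221.5])), ('gr', array([315.5, 190.7]))]
```

View pics/side4.png

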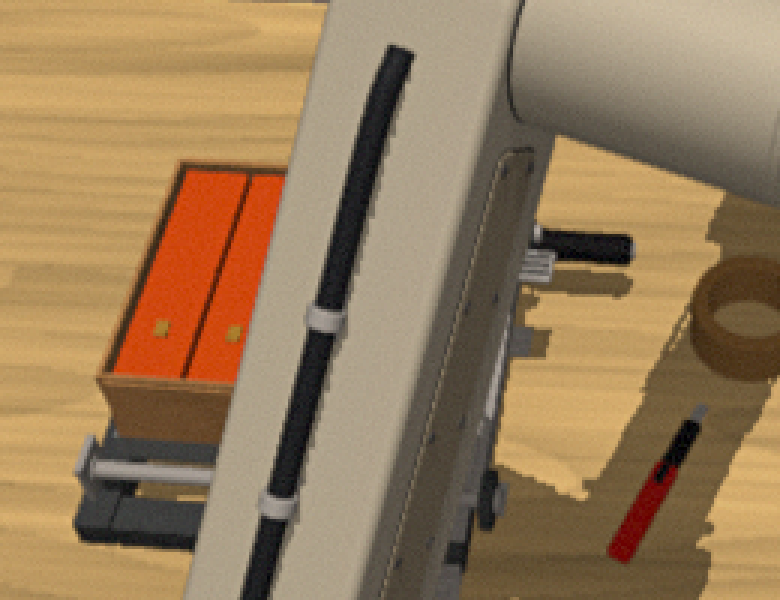

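View pics/top4.png

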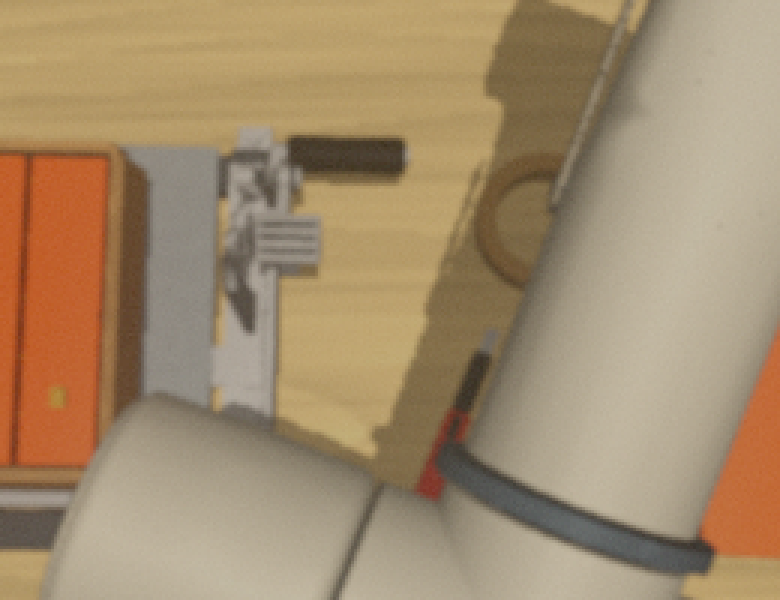

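```bash
python3 - <<'E'
from h import *
print(tri((330.7,222.5),(315.2,192.2)))
import cv2
im=ctrl.get_image("side")[:,:,::-1]; cv2.imwrite("pics/s5.png",cv2.resize(im[200:260,280:360],(800,600),interpolation=3))
E
```

```text
(array([ 0.61781613, -0.09112598,  0.05818188]), array([-0.10817714,  0.00017397]), array([ 0.13717509, -0.00894675]))
```

View pics/s5.png

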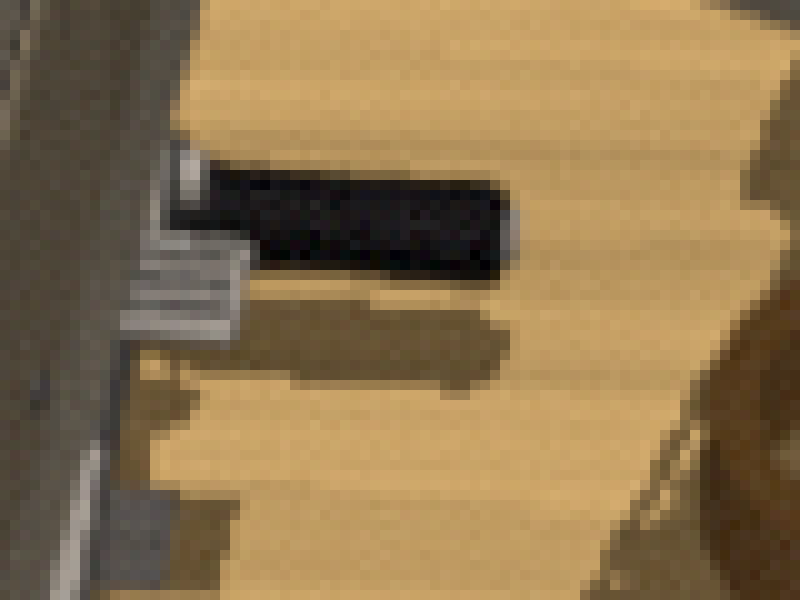

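```bash
python3 -m jog '[50,0,0,0,0,0,0,50,0,0,0,0,0,0,50,0,0,0,0,0,0,50,0,0,0,0,0,0,50,0,0,0,0,0,0,50,0,0,0,0,0,0,50,20,0,0,0,0,0,0,50,0,0,0,0,0,0,50,0,0,0,0,0,0,35,0,0,0,0,0]'; python3 -m jog '[0,12,0,0,0,0,0,0,0,0,0,0,0,0]'
```

```text
clock: 12.22
tcp_pos: [0.6214, -0.0606, 0.0844]
orientation: [-1.206, -1.21, 1.212]
ft_force: [0.2, 0.5, -1.1]
finger_gap: -0.0001
clock: 12.48
tcp_pos: [0.623, -0.0618, 0.0746]
orientation: [-1.209, -1.211, 1.211]
ft_force: [0.7, 0.5, 0.6]
finger_gap: -0.0001
```

```bash
for i in 1 2 3 4 5 6 7; do python3 -m jog '[0,1.5,0,0,0,0,0]'|egrep 'pos|force'; done
```

```text
tcp_pos: [0.6243, -0.062, 0.0746]
ft_force: [-0.1, -0.6, -0.2]
tcp_pos: [0.6239, -0.0621, 0.0723]
ft_force: [-0.1, 0.3, -0.0]
tcp_pos: [0.6234, -0.0623, 0.07]
ft_force: [0.1, 0.1, -0.1]
tcp_pos: [0.623, -0.0623, 0.0679]
ft_force: [-0.0, -0.4, 0.8]
tcp_pos: [0.623, -0.0623, 0.0662]
ft_force: [-0.3, -0.7, -0.1]
tcp_pos: [0.623, -0.0623, 0.0647]
ft_force: [-0.2, -0.0, 2.4]
tcp_pos: [0.6231, -0.0624, 0.0644]
ft_force: [-4.9, 1.8, 12.2]
```

```bash
python3 -m jog '[0,-4,0,0,0,0,0, 0,-15,0,0,0,0,0, 0,-40,0,0,0,0,0, 0,-50,0,0,0,0,0, 0,-40,0,0,0,0,0, -30,0,0,0,0,0,0, -50,0,0,0,0,0,0,-50,0,0,0,0,0,0,-50,0,0,0,0,0,0,0,0,0,0,0,0,0]'; python3 pic.py 6
```

```text
clock: 14.6
tcp_pos: [0.6224, -0.2458, 0.2125]
orientation: [-1.211, -1.206, 1.207]
ft_force: [0.3, 0.5, -0.4]
finger_gap: 0.0001
[ 0.62302489 -0.24278473  0.21270788] [-1.20969849 -1.20921189  1.20860953] [ 0.60295571  0.43552008 -0.12967284]
side [395.82924467 180.53534225]
top [393.37280304 171.41959642]
```

View pics/top6.png

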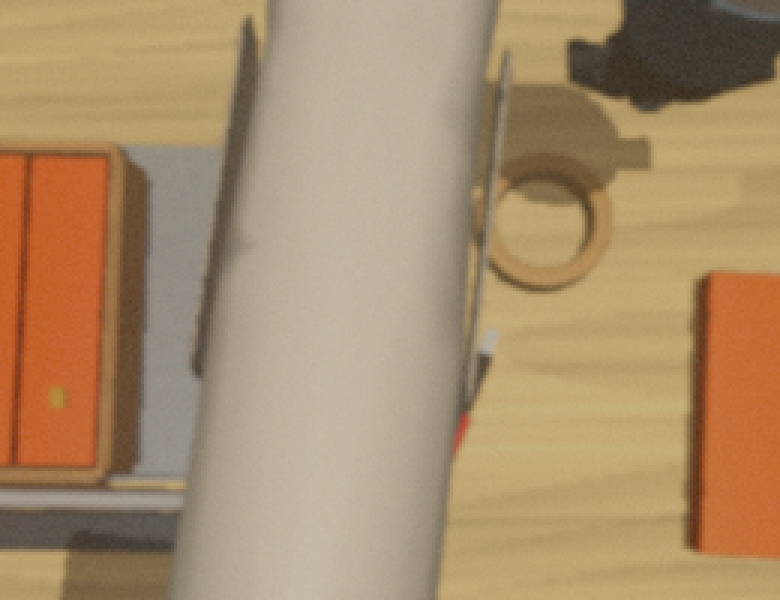

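The picture shows the tape roll (about (540,220) in the crop), the orange box and the visible end of the knife where they were at the start. The carton is level, and the gripper is free of everything.

```bash
python3 -c "
from cell import ctrl
print(ctrl.job_done())"
```

```text
the job is handed in; nothing more can be done
None
```

The stand is down on its stops with the pawl free, and I handed the job in at about 14.6 s of the 45 s.

- **Pawl:** I pressed the thumb tab straight down about 13 mm at about 4.5 N. The force then rose to 8.5 N at its stop. It stayed down after I let go; in the picture taken with the stand down, the tab sat within about 2 px of where a fully pressed pawl should be.
- **Side arm:** I pushed the grip down along its arc with about 2 to 6 N, past the last tooth without catching. It met the stops at a grip height of 64 mm, where 65 mm is level, and I pressed to 22 N there.
- **Checks:** I went back and touched the grip once more. First contact was again at 65 mm, so it had not risen.
- **Disagreement:** Triangulating the grip from the two pictures put it about 8 mm higher. The same method also read about 3 to 4 mm high before the move, so I trusted the touch.
- **Loose things:** The tape roll and orange box, and as much of the knife as shows, look unmoved. In the last overhead picture the arm hides the tab, the grip and part of the knife, so those rest on the earlier pictures and the touch.

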